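Run the thread ring gauge home on the reactor stud

TASK

On the lab bench stand two steel reactor heads, each with an oblong thread ring gauge already started on its upright stud. Screw the larger gauge down, clockwise seen from above, an eighth to a fifth of a turn, until it comes up firm on the rubber ring of its shoulder, and stop there without forcing it; then let go. Do not turn the smaller gauge.

Things in the scene. Friction and masses are not known exactly. Their poses are not given: they have to be found in the camera images.
- big_gauge (a joint): Turn of the larger ring gauge, rad; grows clockwise seen from above (0 to 1.5, starts 0.25 to 0.8). It turns lightly (0.12 N m) and sinks 1.9 mm per rad until it meets a rubber ring at 1.5 = home, firm; beyond, it pushes back as a stiff spring, about 45 N m per rad. Beyond 1.65 (some 7 N m) counts as forced. Released, it stays where it is, or springs back to home if past it.
- big_gauge_center (a point): Centre of the larger ring gauge, half-way up, on the stud's axis, about 75 mm above the bench. A plain aluminium oblong with round ends, 66 mm long, 36 mm across its two flat sides (flats 30 mm long), 24 mm high; the 20 mm threaded stud stands through it. The point turns with it: x along its length, y across the flats (grasp there), z up.
- big_head: Larger steel reactor head fixed to the bench, origin at the centre of its underside, z up. Round flange 104 mm wide, up to 25 mm high, then a 31 mm neck with a shoulder 62 mm above the bench; stud top at 104 mm. x points along the line through its two large dark bolt heads: when home, the gauge's length lies along this line.
- small_gauge_end (a point): A point near one end of the smaller gauge, which must not be turned: half-way up, 20 mm from its stud's axis, x outward along its length. That gauge has the same shape but is 46 mm long, 24 mm across, 16 mm high, its middle about 54 mm above the bench; its stud is 12 mm thick, 74 mm high, on a fixed flange 80 mm wide.
Things that resemble listed ones, but are neither listed nor needed, are in the scene too. Leave any red or yellow look-alike of the big_head alone.

How it is judged:
By the outcome, as a careful person would: the job done as asked, in the order asked, and still so for the second after the job is handed in, with the robot touching nothing.
It also fails if it takes over 34 s, if anything falls off the work surface, if the arm or the gripper's body presses on something with over 40 N, if the wrist force passes 120 N, or if a joint passes its speed limit or range.

ROBOT

A 6-joint arm with a two-finger parallel gripper is mounted at the origin on the work surface. World frame = base frame: x ahead of the robot, y to its left, z up, the work surface at z = 0. Lengths are in m, angles in rad, forces in N, time in s.
With the tool pointing down it reaches from about 0.25 to 0.725 m from the base axis. Payload 9.7 kg.
Tool frame: the origin (TCP) lies at the very end of the fingers, on their centre line; the grasp point (between the pads) lies 19 mm behind it; z points along the fingers, y is the direction in which the jaws open and shut (so a half turn about z gives the same grasp; the last joint's range is limited). The gripper opens to 85 mm and grips with 20 to 120 N. Pads are 22 mm wide; open, the fingers measure 114 mm over their backs; the gripper's body (76 mm by 85 mm) begins 54 mm behind the grasp point. The pads swing forward as they close: fully open they stand 13 mm farther back than shut.
Start: joints at [-1.154, 0.087, 0.176, 1.66, 0, 1.571], TCP at [0.223, -0.503, 0.201] pointing down, gripper open.
Joint ranges: [-3.13, 3.13], [-0.85, 1.81], [-1.15, 1.24], [-2.2, 2.28], [-1.44, 1.52], [-3.14, 3.14]. Speed limits (rad/s): [2.22, 2.22, 2.57, 3.14, 3.14, 3.14].

INTERFACE

Orientations are given as a rotation vector (axis times angle).
In Python, from rig import robot, read_camera gives the robot as it stands. The module is installed in compiled form; this text tells all that it offers.
- The arm moves only by the shell command python3 -m pendant 'ROWS'. ROWS is JSON, a list of rows, each an object with "rotation": the turn, a rotation vector about the tool's x, y, z in rad, a list of three; "xyz": the shift along the tool's x, y, z in mm, a list of three; "fingers": the finger opening in mm, from 0 to 85.4. A call has 1 to 5 rows; each row shifts and turns the pose as measured when the row begins, along the tool's axes as they then stand; what a row does not reach is not made up. A row lasts 1/12 s, in which the tool goes at most 41.7 mm and 7.16 degrees, less where a joint would pass 70% of its speed; a pose out of reach is approached as far as the arm can. A call with a gripper value outside its range is refused whole. The fingers move at their own pace and stop on an object; the grip force is fixed at half the most. Time passes only in rows, so rows that do not move let the fingers close. It gives the time, the measured TCP pose, the force and the opening at its end, in the units of the state.
- robot.observe(): the state, without advancing time (a new reading comes with each control period).
- read_camera(name): name is "scene" or "top" or "wrist"; returns a dict with "image" (384x512x3 uint8, red, green, blue), "camera_matrix" (3x3 intrinsics, pixels), "view" (4x4, takes a point from world to camera coordinates). Camera axes: x right, y down, z forward; pixel columns grow to the right and rows downward; lengths in m; the calibration is good to about 2 mm. A picture is of the moment at which its call begins. There is no depth.
- robot.close_job(): hands the job in, once; it reports no verdict.
The state is a dict: "t": time; "q": joint angles; "qvel": joint speeds; "joint_efforts": joint torques, N m; "ee_pos": TCP position; "tcp_rot": TCP orientation; "force": force on the tool from outside, world axes, zero at the start; "moment": the same for the moment, N m; "opening": finger opening in m.
Only numpy, scipy, OpenCV 4.12 (cv2) and the standard library are available. Lean on these libraries where they do the work, as an engineer would, in place of code of your own. Each camera call takes 0.05 s, during which the arm holds its last target.

## Working session

There is one attempt and no reset: what is moved stays moved. The work goes in short steps, Python scripts to look and compute and a shell command to move; the robot and the scene stay as the last step left them, time stands still between calls to the robot, and variables do not carry over. Pictures are saved under pics/ and viewed, and the job is handed in when it is done.

```bash
mkdir -p pics
python3 - <<'E'
from rig import robot, read_camera
import cv2,numpy as np
s=robot.observe();print({k:np.round(v,3).tolist() for k,v in s.items()})
for n in("scene","top","wrist"):
    c=read_camera(n);cv2.imwrite(f"pics/{n}0.png",c["image"][:,:,::-1])
    print(n,np.round(c["camera_matrix"],1).tolist(),np.round(c["view"],4).tolist())
E
```

```text
{'t': 0.0, 'q': [-1.154, 0.087, 0.175, 1.66, -0.0, 1.571], 'qvel': [0.0, 0.0, 0.002, -0.001, 0.0, 0.002], 'joint_efforts': [0.002, -52.039, 46.48, 0.016, 0.0, -0.0], 'ee_pos': [0.223, -0.503, 0.2], 'tcp_rot': [-3.072, -0.65, 0.0], 'force': [-0.215, 0.308, -0.117], 'moment': [0.018, 0.06, 0.053], 'opening': 0.085}
scene [[480.6, 0.0, 252.4], [0.0, 480.6, 198.3], [0.0, 0.0, 1.0]] [[0.1947, 0.9807, 0.0169, -0.1276], [0.6063, -0.1067, -0.7881, -0.2324], [-0.7711, 0.1637, -0.6154, 1.5154], [0.0, 0.0, 0.0, 1.0]]
top [[456.5, 0.0, 258.7], [0.0, 456.5, 198.6], [0.0, 0.0, 1.0]] [[0.0252, -0.9996, 0.0158, -0.0195], [-0.9988, -0.0258, -0.0414, 0.4957], [0.0417, -0.0147, -0.999, 0.9458], [0.0, 0.0, 0.0, 1.0]]
wrist [[265.6, 0.0, 253.1], [0.0, 265.6, 187.5], [0.0, 0.0, 1.0]] [[0.4056, -0.914, -0.0015, -0.5483], [-0.8807, -0.3913, 0.267, -0.035], [-0.2447, -0.107, -0.9637, 0.3786], [0.0, 0.0, 0.0, 1.0]]
```

View pics/top0.png

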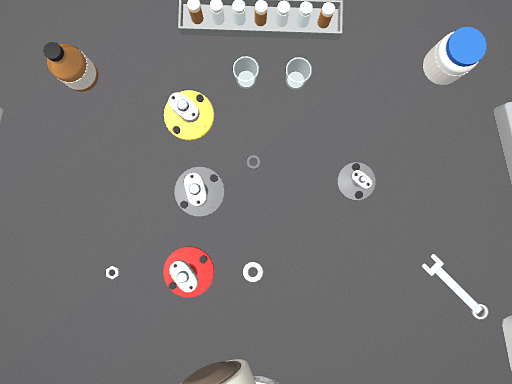

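View pics/scene0.png

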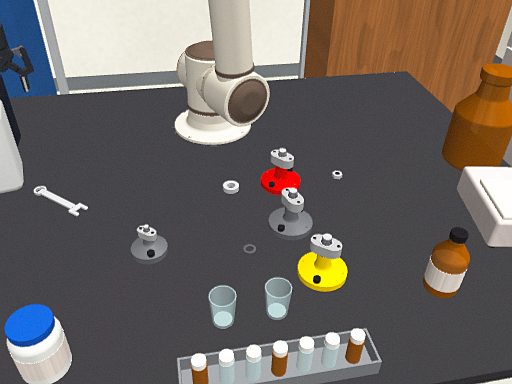

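View pics/wrist0.png

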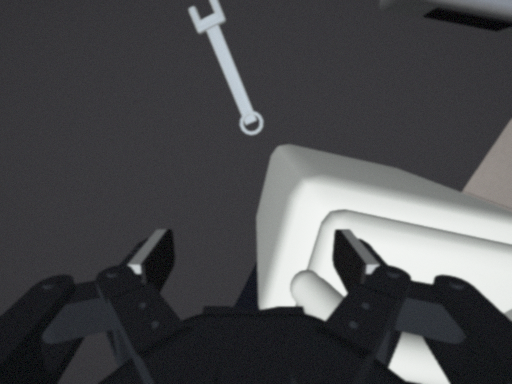

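Candidates for the larger gauge in the top view are grey (199,190), yellow (188,115), red (189,272) and the small grey one (357,181). The large bare-steel one at (199,190) fits: the coloured ones are look-alikes, and (357,181) is the small one. I'll confirm with a crop.

Run:
```python
import cv2,numpy as np
a=cv2.imread("pics/top0.png")[150:230,160:240]
b=cv2.imread("pics/scene0.png")[170:250,250:330]
cv2.imwrite("pics/crop0.png",np.hstack([cv2.resize(i,(400,400),interpolation=cv2.INTER_CUBIC) for i in(a,b)]))
```

```text
(no output)
```

View pics/crop0.png

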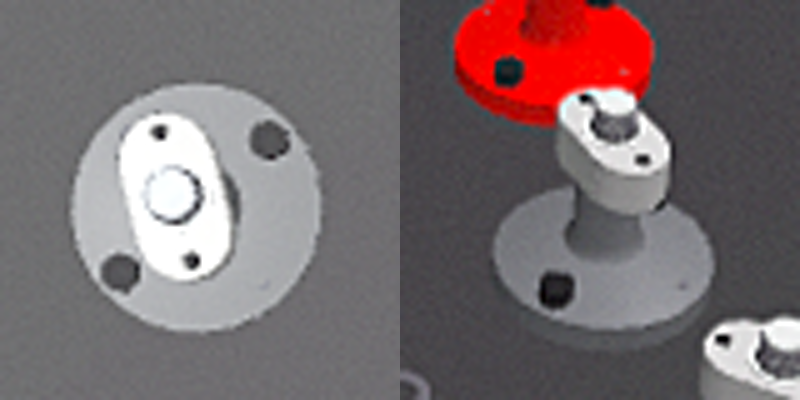

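The crop shows the large bare-steel head. Its gauge runs up and slightly left, with holes at crop (160,130) and (192,260). The bolts are at (270,140) and (122,272), so it needs about 62° clockwise, which agrees with the stated range. Next I measure it.

```bash
cat > h.py <<'E'
import numpy as np
from rig import robot, read_camera
from scipy.spatial.transform import Rotation as R
def ray(c,u,v,z):
    V=np.array(c["view"]);K=np.array(c["camera_matrix"])
    o=-V[:3,:3].T@V[:3,3];d=V[:3,:3].T@np.linalg.solve(K,[u,v,1]);return o+d*(z-o[2])/d[2]
def proj(c,p):
    V=np.array(c["view"]);q=np.array(c["camera_matrix"])@(V[:3,:3]@p+V[:3,3]);return q[:2]/q[2]
E
python3 - <<'E'
from h import *
import cv2
c=read_camera("top")
P=lambda x,y,z:ray(c,160+(x+.5)/5-.5,150+(y+.5)/5-.5,z)
h1,h2=P(160,130,.088),P(192,260,.088);b1,b2=P(270,140,.03),P(122,272,.03);st=P(173,194,.104)
print("holes",h1,h2,(h1+h2)/2,"stud",st,"bolts mid",(b1+b2)/2)
g=np.arctan2(*(h1-h2)[1::-1]);b=np.arctan2(*(b1-b2)[1::-1]);print("ang deg",np.degrees([g,b,g-b]))
im=c["image"].astype(int)[150:230,160:240];hsv=cv2.cvtColor(c["image"][150:230,160:240],cv2.COLOR_RGB2HSV)
m=((im.max(2)>215)).astype(np.uint8);n,l,s,_=cv2.connectedComponentsWithStats(m);k=1+np.argmax(s[1:,4])
ct=max(cv2.findContours((l==k).astype(np.uint8),0,2)[0],key=cv2.contourArea);r=cv2.minAreaRect(ct);print(r,s[k])
s=robot.observe();T=R.from_rotvec(s["tcp_rot"]).as_matrix();print("toolx",T[:,0],"y",T[:,1],s["q"])
cs=read_camera("scene")
# scene cross-check: stud top seen at crop (614-400,103)
print("scene stud",ray(cs,250+214/5,170+103/5,.104))
E
```

```text
holes [0.53365847 0.12443816 0.088     ] [0.4839406  0.11061725 0.088     ] [0.50879953 0.1175277  0.088     ] stud [0.50816165 0.11665113 0.104     ] bolts mid [0.50799992 0.11644189 0.03      ]
ang deg [ 15.53522472 -46.56064692  62.09587164]
((34.47058868408203, 38.882354736328125), (32.98484420776367, 18.91777801513672), 75.96376037597656) [ 24  23  22  33 493]
toolx [ 9.14406801e-01  4.04796492e-01 -4.11599588e-05] y [ 4.04796319e-01 -9.14406494e-01 -8.39221564e-04] [-1.15403096e+00  8.72449453e-02  1.75436156e-01  1.65982676e+00
 -4.11523075e-05  1.57080546e+00]
scene stud [0.51091194 0.11928223 0.104     ]
```

```bash
python3 -m pendant '[{"rotation":[0,0,0],"xyz":[30,-26,0],"fingers":85},{"rotation":[0,0,0],"xyz":[30,-26,0],"fingers":85},{"rotation":[0,0,0],"xyz":[30,-26,0],"fingers":85},{"rotation":[0,0,-0.12],"xyz":[0,0,0],"fingers":85},{"rotation":[0,0,-0.12],"xyz":[0,0,0],"fingers":85}]'
python3 -c "
from h import *
s=robot.observe();print(s['q'])"
```

```text
t: 0.67
ee_pos: [0.2742, -0.3912, 0.1978]
tcp_rot: [-2.972, -1.006, 0.001]
force: [-0.3, -0.9, -0.2]
opening: 0.085
[-9.59833363e-01 -8.18979637e-02  9.79713046e-04  1.65776929e+00
  5.69416410e-04  1.52923202e+00]
```

```bash
for i in 1 2 3 4; do :; done; python3 -m pendant '[{"rotation":[0,0,-0.124],"xyz":[0,0,0],"fingers":85},{"rotation":[0,0,-0.124],"xyz":[0,0,0],"fingers":85},{"rotation":[0,0,-0.124],"xyz":[0,0,0],"fingers":85},{"rotation":[0,0,-0.124],"xyz":[0,0,0],"fingers":85},{"rotation":[0,0,-0.124],"xyz":[0,0,0],"fingers":85}]'
python3 -m pendant '[{"rotation":[0,0,-0.124],"xyz":[0,0,0],"fingers":85},{"rotation":[0,0,-0.124],"xyz":[0,0,0],"fingers":85},{"rotation":[0,0,-0.124],"xyz":[0,0,0],"fingers":85},{"rotation":[0,0,-0.124],"xyz":[0,0,0],"fingers":85},{"rotation":[0,0,-0.124],"xyz":[0,0,0],"fingers":85}]'
python3 -m pendant '[{"rotation":[0,0,-0.124],"xyz":[0,0,0],"fingers":85},{"rotation":[0,0,-0.124],"xyz":[0,0,0],"fingers":85},{"rotation":[0,0,-0.124],"xyz":[0,0,0],"fingers":85},{"rotation":[0,0,-0.124],"xyz":[0,0,0],"fingers":85},{"rotation":[0,0,-0.124],"xyz":[0,0,0],"fingers":85}]'
python3 -m pendant '[{"rotation":[0,0,-0.124],"xyz":[0,0,0],"fingers":85},{"rotation":[0,0,-0.124],"xyz":[0,0,0],"fingers":85},{"rotation":[0,0,-0.124],"xyz":[0,0,0],"fingers":85},{"rotation":[0,0,-0.124],"xyz":[0,0,0],"fingers":85},{"rotation":[0,0,-0.124],"xyz":[0,0,0],"fingers":85}]'
cat >> h.py <<'E'
def todo(x,y,z,yaw):
    s=robot.observe();T=R.from_rotvec(s["tcp_rot"])
    W=R.from_euler('z',yaw,degrees=True)*R.from_euler('x',180,degrees=True)
    print("t",s["t"],"pos",np.round(s["ee_pos"],4),"yaw",np.degrees(np.arctan2(*T.as_matrix()[1::-1,0])))
    print("shift mm",np.round(1000*T.inv().apply(np.array([x,y,z])-s["ee_pos"]),1),"rot",np.round((T.inv()*W).as_rotvec(),4),"q",np.round(s["q"],3),"F",np.round(s["force"],1),"M",np.round(s["moment"],2),"op",s["opening"])
E
python3 -c "
from h import *
todo(.508,.117,.2,195.5)"
```

```text
t: 1.08
ee_pos: [0.2752, -0.3892, 0.1982]
tcp_rot: [-2.52, -1.87, -0.001]
force: [-0.2, 0.6, -0.5]
opening: 0.085
t: 1.5
ee_pos: [0.2751, -0.3889, 0.1979]
tcp_rot: [-1.823, -2.554, -0.003]
force: [0.5, -0.4, -0.9]
opening: 0.0845
t: 1.92
ee_pos: [0.2749, -0.3886, 0.1975]
tcp_rot: [-0.95, -2.991, -0.005]
force: [0.1, -0.7, 0.5]
opening: 0.0855
t: 2.33
ee_pos: [0.2747, -0.3884, 0.1971]
tcp_rot: [0.016, -3.139, -0.008]
force: [0.0, 0.7, -0.4]
opening: 0.0851
t 2.3333 pos [ 0.2747 -0.3884  0.1971] yaw -179.42725468336698
shift mm [-238.3  503.    -1. ] rot [ 0.0052 -0.0018 -0.2605] q [-9.560e-01 -8.600e-02 -4.000e-03  1.658e+00  1.000e-03 -9.660e-01] F [ 0.   0.7 -0.4] M [-0.05 -0.01  0.01] op 0.08514544782774924
```

```bash
python3 -m pendant '[{"rotation":[0,0,0],"xyz":[-17,36,0],"fingers":85},{"rotation":[0,0,0],"xyz":[-17,36,0],"fingers":85},{"rotation":[0,0,0],"xyz":[-17,36,0],"fingers":85},{"rotation":[0,0,0],"xyz":[-17,36,0],"fingers":85},{"rotation":[0,0,0],"xyz":[-17,36,0],"fingers":85}]'
python3 -m pendant '[{"rotation":[0,0,0],"xyz":[-17,36,0],"fingers":85},{"rotation":[0,0,0],"xyz":[-17,36,0],"fingers":85},{"rotation":[0,0,0],"xyz":[-17,36,0],"fingers":85},{"rotation":[0,0,0],"xyz":[-17,36,0],"fingers":85},{"rotation":[0,0,0],"xyz":[-17,36,0],"fingers":85}]'
python3 -c "
from h import *
todo(.508,.117,.2,195.5)"
```

```text
t: 2.75
ee_pos: [0.3556, -0.2063, 0.1958]
tcp_rot: [0.019, -3.137, -0.008]
force: [1.3, -0.1, 0.5]
opening: 0.0852
t: 3.17
ee_pos: [0.4397, -0.0157, 0.1972]
tcp_rot: [0.017, -3.141, -0.006]
force: [0.9, -1.4, -0.8]
opening: 0.0852
t 3.1667 pos [ 0.4397 -0.0157  0.1972] yaw -179.38947189557015
shift mm [-69.7 132.   -2.3] rot [ 0.0042 -0.0003 -0.2599] q [-0.039 -0.174 -0.083  1.663  0.004 -0.049] F [ 0.9 -1.4 -0.8] M [-0.09 -0.01  0.01] op 0.08523098125228655
```

```bash
python3 -m pendant '[{"rotation":[0,0,0],"xyz":[-18,34,0],"fingers":85},{"rotation":[0,0,0],"xyz":[-18,34,0],"fingers":85},{"rotation":[0,0,0],"xyz":[-18,34,0],"fingers":85},{"rotation":[0,0,-0.12],"xyz":[-10,20,0],"fingers":85},{"rotation":[0,0,-0.12],"xyz":[0,0,0],"fingers":85}]'
python3 -c "
from h import *
import cv2
todo(.508,.117,.2,195.5)
c=read_camera('wrist');cv2.imwrite('pics/w1.png',c['image'][:,:,::-1])
c=read_camera('top');cv2.imwrite('pics/t1.png',c['image'][:,:,::-1])"
```

```text
t: 3.58
ee_pos: [0.5053, 0.121, 0.1968]
tcp_rot: [-0.407, 3.114, 0.008]
force: [0.5, 0.3, 0.1]
opening: 0.0849
t 3.5833 pos [0.5053 0.121  0.1968] yaw -165.12244974740833
shift mm [-1.6 -4.5 -3.3] rot [ 0.005   0.0015 -0.0109] q [ 0.232  0.011  0.089  1.648  0.005 -0.028] F [0.5 0.3 0.1] M [-0.04 -0.06  0.  ] op 0.08486180398277765
```

View pics/w1.png

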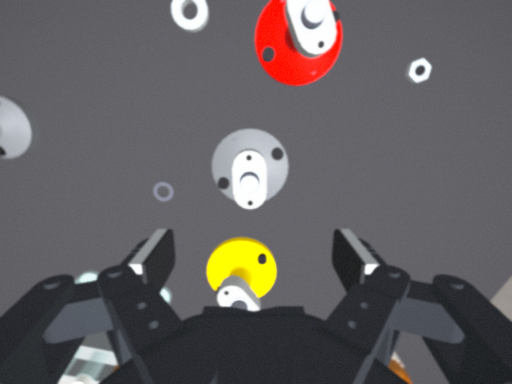

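The wrist view shows the grey gauge centred between the fingers, at about (250,180), with its length upright in the picture. Red is above it and yellow below. I'll cross-check the centre and angle from this view.

Run:
```python
import cv2
a=cv2.imread("pics/w1.png")[110:220,195:305];cv2.imwrite("pics/w1c.png",cv2.resize(a,(550,550),interpolation=cv2.INTER_CUBIC))
```

```text
(no output)
```

View pics/w1c.png

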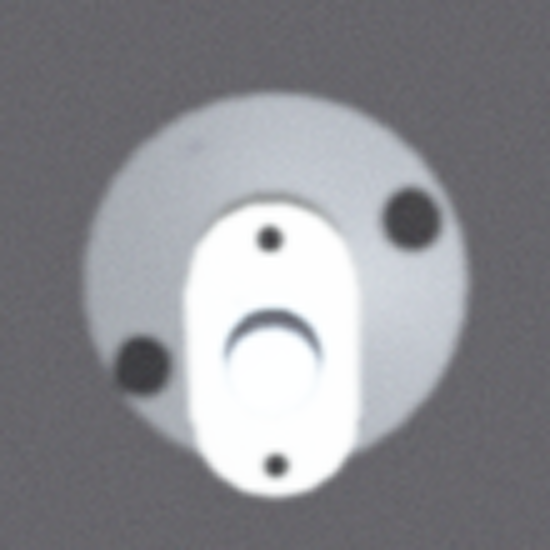

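Run:
```python
from h import *
c=read_camera("wrist")
P=lambda x,y,z:ray(c,195+(x+.5)/5-.5,110+(y+.5)/5-.5,z)
h1,h2=P(270,238,.088),P(276,465,.088);b1,b2=P(411,219,.03),P(142,365,.03);st=P(274,368,.104)
print((h1+h2)/2,st,(b1+b2)/2)
for a,b in((h1,h2),(b1,b2)):print(np.degrees(np.arctan2(*(b-a)[1::-1])))
todo(.508,.117,.15,195.5)
```

```text
[0.50753208 0.11688352 0.088     ] [0.5064317 0.1169521 0.104    ] [0.50570944 0.11625308 0.03      ]
15.941994593778565
-46.48481751635785
t 3.7333 pos [0.5041 0.1176 0.1974] yaw -165.71347392651575
shift mm [-3.6 -1.7 47.4] rot [ 0.0042  0.0011 -0.0212] q [ 0.227  0.007  0.086  1.649  0.004 -0.023] F [0.3 0.5 0.6] M [ 0.03  0.   -0.03] op 0.08535134740912002
```

```bash
python3 -m pendant '[{"rotation":[0.004,0.001,-0.02],"xyz":[-3,-2,20],"fingers":85},{"rotation":[0,0,0],"xyz":[0,0,25],"fingers":85},{"rotation":[0,0,0],"xyz":[0,0,25],"fingers":85},{"rotation":[0,0,0],"xyz":[0,0,0],"fingers":85}]'
python3 -c "
from h import *
todo(.5075,.117,.058,195.7)"
```

```text
t: 4.07
ee_pos: [0.5078, 0.1131, 0.1276]
tcp_rot: [-0.388, 3.113, -0.0]
force: [-1.0, -0.4, -0.9]
opening: 0.0851
t 4.0667 pos [0.5078 0.1131 0.1276] yaw -165.78901518550816
shift mm [-0.3  3.9 69.6] rot [-0.0009  0.0047 -0.026 ] q [ 2.200e-01 -5.000e-03 -6.000e-02  1.511e+00 -1.000e-03 -2.800e-02] F [-1.  -0.4 -0.9] M [ 0.07  0.05 -0.02] op 0.08511499501620415
```

```bash
python3 -m pendant '[{"rotation":[0,0.004,-0.025],"xyz":[0,4,12],"fingers":85},{"rotation":[0,0,0],"xyz":[0,0,15],"fingers":75},{"rotation":[0,0,0],"xyz":[0,0,15],"fingers":65},{"rotation":[0,0,0],"xyz":[0,0,0],"fingers":65}]'
python3 -c "
from h import *
todo(.5075,.117,.058,195.7)"
```

```text
t: 4.4
ee_pos: [0.5067, 0.1133, 0.0889]
tcp_rot: [-0.399, 3.112, -0.001]
force: [-1.4, -0.0, -0.6]
opening: 0.0648
t 4.4 pos [0.5067 0.1133 0.0889] yaw -165.38806403298327
shift mm [-1.6  3.4 30.9] rot [-0.0014  0.0036 -0.019 ] q [ 2.210e-01 -4.000e-03 -1.340e-01  1.437e+00 -1.000e-03 -3.400e-02] F [-1.4 -0.  -0.6] M [-0.    0.01 -0.01] op 0.06483692267391009
```

```bash
python3 -m pendant '[{"rotation":[0,0.004,-0.02],"xyz":[-1,4,8],"fingers":65},{"rotation":[0,0,-0.01],"xyz":[0,2,10],"fingers":65},{"rotation":[0,0,0],"xyz":[0,0,8],"fingers":65},{"rotation":[0,0,0],"xyz":[0,0,0],"fingers":65}]'
python3 -c "
from h import *
import cv2
todo(.5075,.117,.058,195.7)
c=read_camera('wrist');cv2.imwrite('pics/w2.png',c['image'][:,:,::-1])"
```

```text
t: 4.73
ee_pos: [0.5077, 0.1186, 0.0658]
tcp_rot: [-0.439, 3.106, -0.002]
force: [-0.1, -0.3, -0.5]
opening: 0.0653
t 4.7333 pos [0.5077 0.1186 0.0658] yaw -163.92168950420782
shift mm [ 0.6 -1.5  7.8] rot [-0.0017  0.0043  0.0066] q [ 0.23   0.005 -0.169  1.392 -0.002 -0.05 ] F [-0.1 -0.3 -0.5] M [0.01 0.05 0.03] op 0.06526062563662322
```

View pics/w2.png

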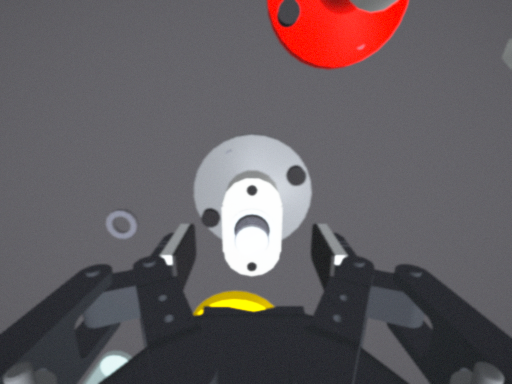

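The gauge, at (252,225), sits between the pads at (180,250) and (328,250) and is aligned with them. Next: down the last bit and close.

```bash
python3 -m pendant '[{"rotation":[0,0.004,0.005],"xyz":[0.5,-1,7],"fingers":60},{"rotation":[0,0,0],"xyz":[0,0,1],"fingers":50},{"rotation":[0,0,0],"xyz":[0,0,0],"fingers":42}]'
python3 -c "
from h import *
todo(.5075,.117,.058,195.7)"
python3 -m pendant '[{"rotation":[0,0,0],"xyz":[0,0,0],"fingers":36},{"rotation":[0,0,0],"xyz":[0,0,0],"fingers":30},{"rotation":[0,0,0],"xyz":[0,0,0],"fingers":30},{"rotation":[0,0,0],"xyz":[0,0,0],"fingers":30}]'
python3 -c "
from h import *
todo(.5075,.117,.058,195.7)"
```

```text
t: 5.03
ee_pos: [0.5082, 0.1176, 0.0589]
tcp_rot: [-0.43, 3.11, -0.002]
force: [-1.0, 0.5, 0.7]
opening: 0.0423
t 5.0333 pos [0.5082 0.1176 0.0589] yaw -164.26309959038457
shift mm [ 0.9 -0.4  0.9] rot [-0.0019  0.002   0.0006] q [ 0.229  0.01  -0.178  1.381 -0.002 -0.046] F [-1.   0.5  0.7] M [-0.   -0.01 -0.02] op 0.04232365687326075
t: 5.37
ee_pos: [0.5085, 0.1176, 0.0594]
tcp_rot: [-0.429, 3.109, -0.002]
force: [0.5, 0.3, -0.3]
opening: 0.0302
t 5.3667 pos [0.5085 0.1176 0.0594] yaw -164.2774836646726
shift mm [ 1.1 -0.3  1.4] rot [-0.0019  0.0025  0.0004] q [ 0.228  0.01  -0.177  1.381 -0.002 -0.046] F [ 0.5  0.3 -0.3] M [ 0.03 -0.06 -0.03] op 0.030230875719310473
```

The opening is 30 mm, less than the 36 mm gauge width, so I'm checking before anything else.

```bash
python3 -c "
from h import *
import cv2
c=read_camera('wrist');a=c['image'][:,:,::-1]
c=read_camera('scene');b=c['image'][:,:,::-1]
cv2.imwrite('pics/w3.png',np.hstack([cv2.resize(a,(400,300)),cv2.resize(b[130:280,220:420],(400,300),interpolation=cv2.INTER_CUBIC)]))"
```

```text
(no output)
```

View pics/w3.png

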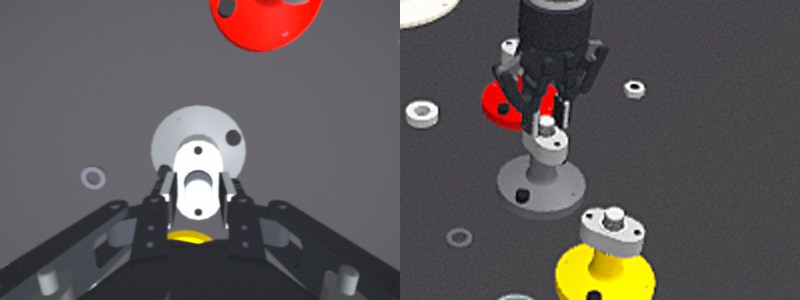

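Run:
```python
from h import *
import cv2
s=robot.observe();T=R.from_rotvec(s["tcp_rot"]);
out=[]
for n,box in(("wrist",(130,130,250,190)),("scene",(260,160,75,60))):
    c=read_camera(n);a=np.ascontiguousarray(c["image"][:,:,::-1]);x,y,w,h=box
    k=400/w;a=cv2.resize(a[y:y+h,x:x+w],None,fx=k,fy=k,interpolation=cv2.INTER_CUBIC)
    def dot(p,col):
        u=proj(c,p);cv2.circle(a,tuple(int(v) for v in(u+.5-[x,y])*k),4,col,-1)
    for yy in(-.015,.015):
        for z,col in((0,(0,0,255)),(-.019,(0,255,0)),(-.038,(255,0,0))):dot(s["ee_pos"]+T.apply([0,yy,z]),col)
    dot(np.array([.5075,.117,.104]),(255,0,255));dot(np.array([.5075,.117,.088]),(0,255,255))
    V=np.array(c["view"]);print(n,T.inv().apply(-V[:3,:3].T@V[:3,3]-s["ee_pos"]))
    out.append(cv2.resize(a,(400,310)))
cv2.imwrite("pics/w4.png",np.hstack(out))
```

```text
wrist [ 0.0675604   0.00120643 -0.17318047]
scene [-0.72457114 -0.48056024 -0.68953226]
```

View pics/w4.png

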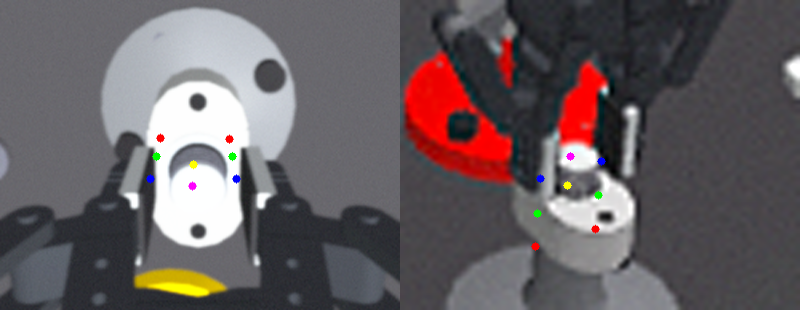

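Run:
```python
from h import *
import cv2
c=read_camera("scene");a=c["image"][:,:,::-1][130:235,250:340]
cv2.imwrite("pics/s5.png",cv2.resize(a,None,fx=5.6,fy=5.6,interpolation=cv2.INTER_LANCZOS4))
c=read_camera("wrist");a=c["image"][:,:,::-1][150:310,160:350]
cv2.imwrite("pics/w5.png",cv2.resize(a,None,fx=3.5,fy=3.5,interpolation=cv2.INTER_LANCZOS4))
```

```text
(no output)
```

View pics/s5.png

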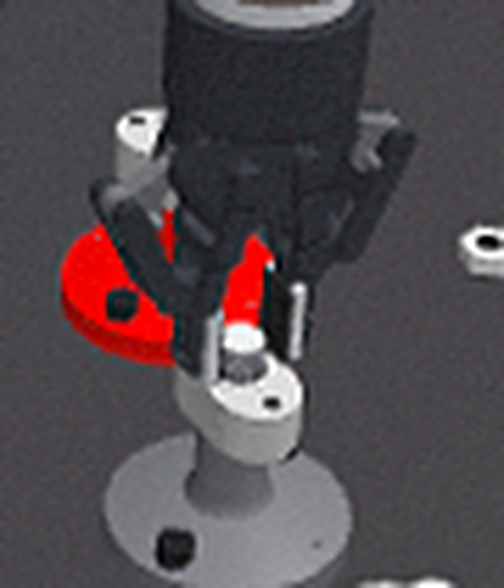

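View pics/w5.png

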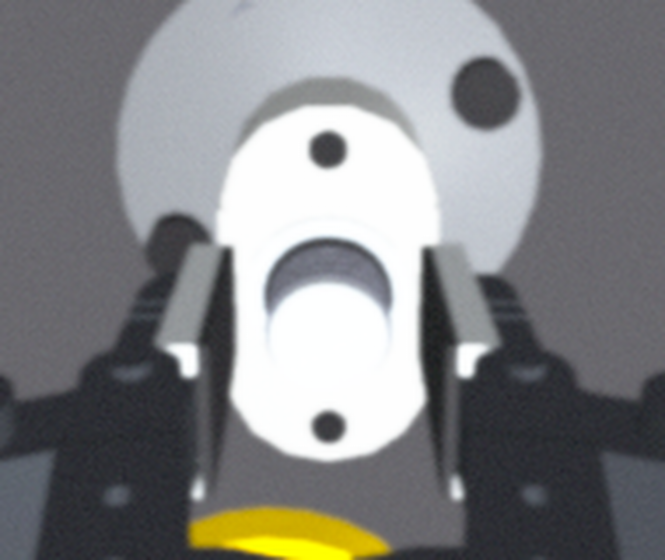

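Both views show the pad tips just above the gauge top, around the stud (pad corners at w5 (230,245) and (428,245)). They stand about 30–35 mm behind the reported TCP. The jaws closed over the gauge without touching it. I'll open, go lower in steps and watch the images.

```bash
python3 -m pendant '[{"rotation":[0,0,0],"xyz":[0,0,0],"fingers":60},{"rotation":[0,0,0],"xyz":[0,0,0],"fingers":60},{"rotation":[0,0,0],"xyz":[0,0,0],"fingers":60},{"rotation":[0,0,0],"xyz":[1,0,8],"fingers":60},{"rotation":[0,0,0],"xyz":[0,0,8],"fingers":60}]'
python3 - <<'E'
from h import *
import cv2
todo(.5075,.117,.030,195.7)
c=read_camera("scene");a=c["image"][:,:,::-1][130:235,250:340]
a=cv2.resize(a,None,fx=4.4,fy=4.4,interpolation=cv2.INTER_LANCZOS4)
c=read_camera("wrist");b=c["image"][:,:,::-1][150:310,160:350]
b=cv2.resize(b,(400,a.shape[0]),interpolation=cv2.INTER_LANCZOS4)
cv2.imwrite("pics/p6.png",np.hstack([a,b]))
E
```

```text
t: 6.08
ee_pos: [0.5084, 0.1176, 0.0438]
tcp_rot: [-0.429, 3.107, -0.002]
force: [-0.4, 0.1, 0.1]
opening: 0.0598
t 6.0833 pos [0.5084 0.1176 0.0438] yaw -164.27477846851494
shift mm [ 1.1 -0.3 13.8] rot [-0.002   0.0049  0.0004] q [ 0.228  0.012 -0.205  1.349 -0.002 -0.046] F [-0.4  0.1  0.1] M [ 0.02 -0.01 -0.  ] op 0.05979163521893381
```

View pics/p6.png

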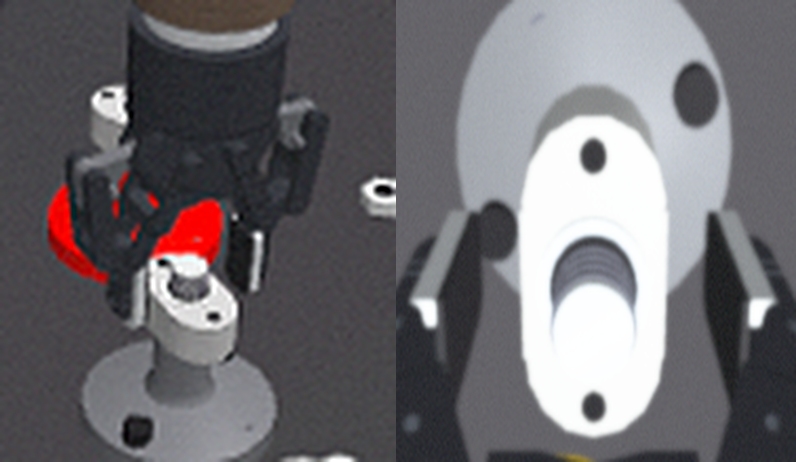

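The left pad tip, at (135,325), is now beside the gauge just below its top face. The jaws straddle it with room to spare, so I go 12 mm lower and close.

```bash
python3 -m pendant '[{"rotation":[0,0.004,0],"xyz":[1,0,6],"fingers":60},{"rotation":[0,0,0],"xyz":[0,0,6],"fingers":50},{"rotation":[0,0,0],"xyz":[0,0,0],"fingers":42}]'
python3 -m pendant '[{"rotation":[0,0,0],"xyz":[0,0,0],"fingers":36},{"rotation":[0,0,0],"xyz":[0,0,0],"fingers":28},{"rotation":[0,0,0],"xyz":[0,0,0],"fingers":28}]'
python3 - <<'E'
from h import *
import cv2
todo(.5075,.117,.030,195.7)
c=read_camera("scene");a=c["image"][:,:,::-1][130:235,250:340]
a=cv2.resize(a,None,fx=4.4,fy=4.4,interpolation=cv2.INTER_LANCZOS4)
c=read_camera("wrist");b=c["image"][:,:,::-1][150:310,160:350]
b=cv2.resize(b,(400,a.shape[0]),interpolation=cv2.INTER_LANCZOS4)
cv2.imwrite("pics/p7.png",np.hstack([a,b]))
E
```

```text
t: 6.43
ee_pos: [0.5061, 0.1169, 0.0288]
tcp_rot: [0.429, -3.109, 0.004]
force: [0.2, -0.4, -1.0]
opening: 0.0427
t: 6.68
ee_pos: [0.5058, 0.1171, 0.0286]
tcp_rot: [0.43, -3.109, 0.003]
force: [0.5, -0.0, -1.1]
opening: 0.0352
t 6.6833 pos [0.5058 0.1171 0.0286] yaw -164.26537348710977
shift mm [-1.6 -0.5 -1.4] rot [-0.0015 -0.0035  0.0006] q [ 0.228  0.021 -0.225  1.328 -0.002 -0.046] F [ 0.5 -0.  -1.1] M [ 0.01 -0.13  0.03] op 0.03524053589726524
```

View pics/p7.png

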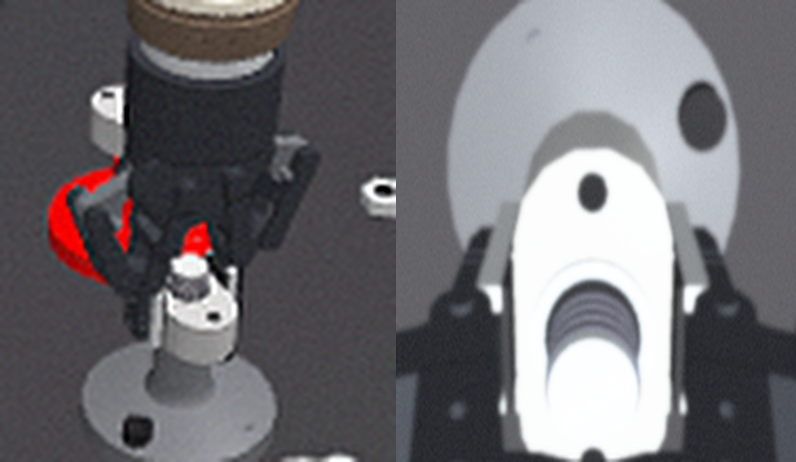

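The jaws now hold the flats at 35.2 mm, with the pads beside the gauge. Next I turn clockwise (+tool z) and watch moment and force.

```bash
python3 -m pendant '[{"rotation":[0,0,0.06],"xyz":[-1,0,0],"fingers":28},{"rotation":[0,0,0.08],"xyz":[0,0,0.1],"fingers":28},{"rotation":[0,0,0.08],"xyz":[0,0,0.1],"fingers":28},{"rotation":[0,0,0.08],"xyz":[0,0,0.1],"fingers":28}]'
python3 - <<'E'
from h import *
todo(.5075,.117,.028,195.7-62.2)
E
```

```text
t: 7.12
ee_pos: [0.5056, 0.118, 0.028]
tcp_rot: [-0.052, -3.136, 0.002]
force: [0.5, 1.8, -1.0]
opening: 0.0348
t 7.1167 pos [0.5056 0.118  0.028 ] yaw 178.0873009706344
shift mm [-1.9 -0.9  0. ] rot [-0.0032 -0.0046  0.7782] q [ 0.229  0.024 -0.224  1.329  0.     0.263] F [ 0.5  1.8 -1. ] M [ 0.31 -0.03  0.16] op 0.034825563975933053
```

```bash
python3 -m pendant '[{"rotation":[0,0,0.09],"xyz":[-0.5,-0.5,0.1],"fingers":28},{"rotation":[0,0,0.09],"xyz":[0,0,0.1],"fingers":28},{"rotation":[0,0,0.09],"xyz":[0,0,0.1],"fingers":28},{"rotation":[0,0,0.09],"xyz":[0,0,0.1],"fingers":28},{"rotation":[0,0,0.09],"xyz":[0,0,0.1],"fingers":28}]'
python3 - <<'E'
from h import *
import cv2
todo(.5075,.117,.027,195.7-62.2)
c=read_camera("wrist");b=c["image"][:,:,::-1]
cv2.imwrite("pics/p8.png",b)
E
```

```text
t: 7.53
ee_pos: [0.506, 0.1195, 0.0272]
tcp_rot: [-0.781, -3.036, -0.002]
force: [1.4, 2.5, -2.4]
opening: 0.0352
t 7.5333 pos [0.506  0.1195 0.0272] yaw 151.15672903830298
shift mm [-2.5 -1.5  0.1] rot [-0.0014 -0.0064  0.3082] q [ 0.23   0.025 -0.224  1.327  0.004  0.733] F [ 1.4  2.5 -2.4] M [ 0.28 -0.17  0.2 ] op 0.035179259842301004
```

View pics/p8.png

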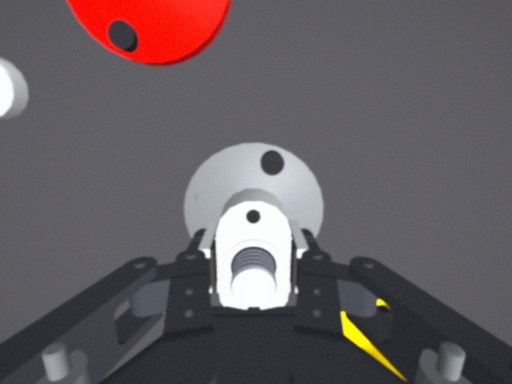

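The gauge is turning with the jaws, hole at (253,216). The far bolt at (272,162) is still slightly to the right, so some turn remains.

```bash
python3 -m pendant '[{"rotation":[0,0,0.08],"xyz":[-1,-0.5,0.1],"fingers":28},{"rotation":[0,0,0.08],"xyz":[-0.5,-0.5,0.1],"fingers":28},{"rotation":[0,0,0.06],"xyz":[0,0,0.1],"fingers":28},{"rotation":[0,0,0],"xyz":[0,0,0],"fingers":28}]'
python3 - <<'E'
from h import *
todo(.5075,.117,.027,195.7-62.2)
E
```

```text
t: 7.92
ee_pos: [0.5063, 0.1203, 0.0267]
tcp_rot: [-1.118, -2.926, -0.007]
force: [-0.4, -0.6, -0.8]
opening: 0.035
t 7.9167 pos [0.5063 0.1203 0.0267] yaw 138.17455360634426
shift mm [-3.1 -1.7 -0.4] rot [ 0.0004 -0.0101  0.0816] q [ 0.228  0.027 -0.224  1.326  0.009  0.958] F [-0.4 -0.6 -0.8] M [-0.25 -0.1  -0.14] op 0.03498991623670772
```

```bash
python3 -m pendant '[{"rotation":[0,0,0.04],"xyz":[0,0,0],"fingers":28},{"rotation":[0,0,0.0],"xyz":[0,0,0],"fingers":28}]'
python3 -c "
from h import *
todo(.5075,.117,.027,195.7-62.2)"
python3 -m pendant '[{"rotation":[0,0,0.03],"xyz":[0,0,0],"fingers":28}]'
python3 -c "
from h import *
todo(.5075,.117,.027,195.7-62.2)"
python3 -m pendant '[{"rotation":[0,0,0.02],"xyz":[0,0,0],"fingers":28}]'
python3 -c "
from h import *
todo(.5075,.117,.027,195.7-62.2)"
```

```text
t: 8.08
ee_pos: [0.5064, 0.1203, 0.0266]
tcp_rot: [-1.168, -2.907, -0.007]
force: [-0.0, 1.1, -1.2]
opening: 0.0351
t 8.0833 pos [0.5064 0.1203 0.0266] yaw 136.2110554319778
shift mm [-3.1 -1.7 -0.4] rot [ 0.0004 -0.0099  0.0473] q [ 0.228  0.027 -0.224  1.325  0.009  0.992] F [-0.   1.1 -1.2] M [-0.   -0.1  -0.14] op 0.03513041573766547
t: 8.17
ee_pos: [0.5065, 0.1204, 0.0266]
tcp_rot: [-1.205, -2.892, -0.007]
force: [-0.2, 0.8, -2.4]
opening: 0.0355
t 8.1667 pos [0.5065 0.1204 0.0266] yaw 134.75845086544712
shift mm [-3.1 -1.7 -0.4] rot [ 0.0003 -0.0099  0.022 ] q [ 0.228  0.027 -0.224  1.325  0.009  1.018] F [-0.2  0.8 -2.4] M [ 0.21 -0.26  0.14] op 0.03547118529374569
t: 8.25
ee_pos: [0.5065, 0.1204, 0.0266]
tcp_rot: [-1.23, -2.881, -0.007]
force: [0.4, 1.1, -1.5]
opening: 0.0355
t 8.25 pos [0.5065 0.1204 0.0266] yaw 133.7404464567501
shift mm [-3.2 -1.6 -0.5] rot [ 0.0003 -0.01    0.0042] q [ 0.228  0.027 -0.224  1.325  0.009  1.035] F [ 0.4  1.1 -1.5] M [ 0.16 -0.23  0.12] op 0.0355449636221403
```

```bash
python3 -m pendant '[{"rotation":[0,0,0.025],"xyz":[0,0,0],"fingers":28}]'
python3 -c "
from h import *
todo(.5075,.117,.027,195.7-62.2)"
python3 -m pendant '[{"rotation":[0,0,0.02],"xyz":[0,0,0],"fingers":28}]'
python3 -c "
from h import *
todo(.5075,.117,.027,195.7-62.2)"
```

```text
t: 8.33
ee_pos: [0.5066, 0.1205, 0.0266]
tcp_rot: [-1.264, -2.866, -0.007]
force: [0.6, 1.4, -2.3]
opening: 0.0351
t 8.3333 pos [0.5066 0.1205 0.0266] yaw 132.40504317740903
shift mm [-3.2 -1.7 -0.5] rot [ 0.0004 -0.01   -0.0191] q [ 0.228  0.027 -0.224  1.325  0.009  1.059] F [ 0.6  1.4 -2.3] M [ 0.15 -0.23  0.4 ] op 0.0350934886459431
t: 8.42
ee_pos: [0.5066, 0.1205, 0.0265]
tcp_rot: [-1.292, -2.854, -0.007]
force: [1.2, 1.0, -1.7]
opening: 0.0354
t 8.4167 pos [0.5066 0.1205 0.0265] yaw 131.2940504194427
shift mm [-3.3 -1.7 -0.5] rot [ 0.0003 -0.01   -0.0385] q [ 0.228  0.027 -0.224  1.325  0.009  1.078] F [ 1.2  1.  -1.7] M [ 0.08 -0.27  0.84] op 0.03535072031186657
```

```bash
python3 -m pendant '[{"rotation":[0,0,0.02],"xyz":[0,0,0],"fingers":28}]'
python3 - <<'E'
from h import *
import cv2
todo(.5075,.117,.027,195.7-62.2)
c=read_camera("wrist");cv2.imwrite("pics/p9.png",c["image"][:,:,::-1])
E
```

```text
t: 8.5
ee_pos: [0.5066, 0.1206, 0.0265]
tcp_rot: [-1.319, -2.841, -0.006]
force: [0.8, 0.5, -1.6]
opening: 0.035
t 8.5 pos [0.5066 0.1206 0.0265] yaw 130.1794060446615
shift mm [-3.3 -1.7 -0.5] rot [ 0.0002 -0.0098 -0.058 ] q [ 0.228  0.027 -0.224  1.325  0.009  1.098] F [ 0.8  0.5 -1.6] M [ 0.06 -0.22  1.23] op 0.034992439429340015
```

View pics/p9.png

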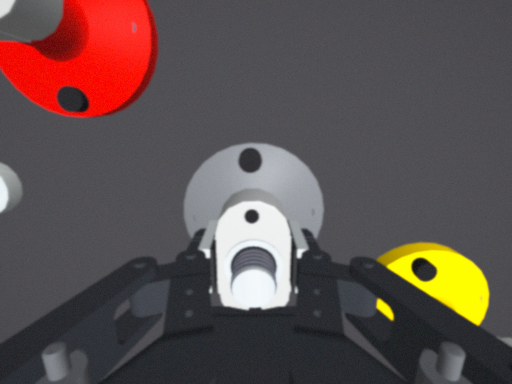

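The gauge's hole at (252,216) lines up with the bolt at (250,160), and the moment rises steadily (0.4, 0.84, 1.23 N m). It is firm on the ring and far below the forced limit, so I release and back off straight up.

```bash
python3 -m pendant '[{"rotation":[0,0,0],"xyz":[0,0,0],"fingers":45},{"rotation":[0,0,0],"xyz":[0,0,0],"fingers":60},{"rotation":[0,0,0],"xyz":[0,0,0],"fingers":70},{"rotation":[0,0,0],"xyz":[0,0,0],"fingers":70}]'
python3 -m pendant '[{"rotation":[0,0,0],"xyz":[0,0,-15],"fingers":70},{"rotation":[0,0,0],"xyz":[0,0,-25],"fingers":70},{"rotation":[0,0,0],"xyz":[0,0,-40],"fingers":70},{"rotation":[0,0,0],"xyz":[0,0,-40],"fingers":70},{"rotation":[0,0,0],"xyz":[0,0,-30],"fingers":70}]'
python3 - <<'E'
from h import *
import cv2
todo(.5075,.117,.2,195.7-62.2)
c=read_camera("wrist");cv2.imwrite("pics/p10.png",cv2.resize(c["image"][:,:,::-1][110:220,195:305],(550,550),interpolation=cv2.INTER_CUBIC))
E
```

```text
t: 8.88
ee_pos: [0.5066, 0.1202, 0.027]
tcp_rot: [-1.323, -2.84, -0.006]
force: [-0.8, -0.0, -0.3]
opening: 0.0698
t: 9.3
ee_pos: [0.5031, 0.1177, 0.1745]
tcp_rot: [-1.32, -2.829, 0.008]
force: [0.9, -0.2, 0.3]
opening: 0.07
t 9.3 pos [0.5031 0.1177 0.1745] yaw 129.9705098422726
shift mm [ -3.    2.6 -25.6] rot [-0.0126 -0.0163 -0.0615] q [0.225 0.019 0.054 1.625 0.008 1.098] F [ 0.9 -0.2  0.3] M [-0.01 -0.09 -0.03] op 0.07002773000481302
```

View pics/p10.png

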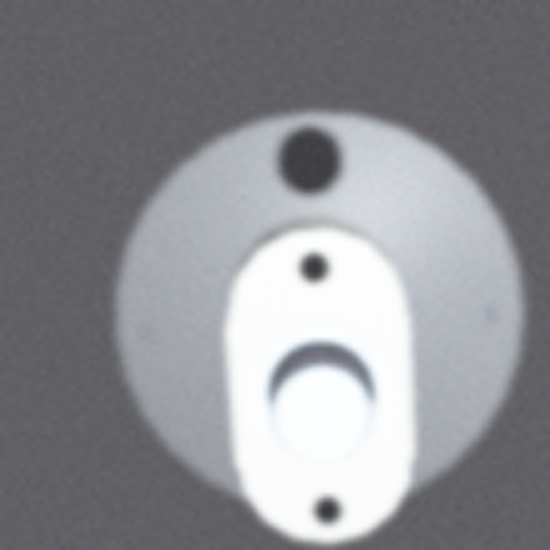

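```bash
python3 - <<'E'
from h import *
c=read_camera("wrist")
P=lambda x,y,z:ray(c,195+(x+.5)/5-.5,110+(y+.5)/5-.5,z)
h1,h2,b=P(314,267,.086),P(327,510,.086),P(310,160,.03)
m=(h1+h2)/2;print(m,np.degrees(np.arctan2(*(h2-h1)[1::-1])),np.degrees(np.arctan2(*(np.array([.5065,.1165,.03])-b)[1::-1])))
E
python3 -m pendant '[{"rotation":[0,0,0],"xyz":[20,0,-30],"fingers":70},{"rotation":[0,0,0],"xyz":[40,0,0],"fingers":70},{"rotation":[0,0,0],"xyz":[40,0,0],"fingers":70},{"rotation":[0,0,0],"xyz":[40,0,0],"fingers":70},{"rotation":[0,0,0],"xyz":[40,0,0],"fingers":70}]'
python3 - <<'E'
from h import *
import cv2
c=read_camera("top");im=c["image"][:,:,::-1];cv2.imwrite("pics/t11.png",np.hstack([cv2.resize(i,(400,400),interpolation=cv2.INTER_CUBIC) for i in(im[150:230,160:240],im[140:220,317:397])]))
E
```

```text
[0.5123026  0.11836583 0.086     ] -46.704896695309046 -55.070129105370285
t: 9.82
ee_pos: [0.391, 0.2557, 0.2107]
tcp_rot: [-1.34, -2.827, -0.0]
force: [0.9, 0.2, 0.6]
opening: 0.0701
```

View pics/t11.png

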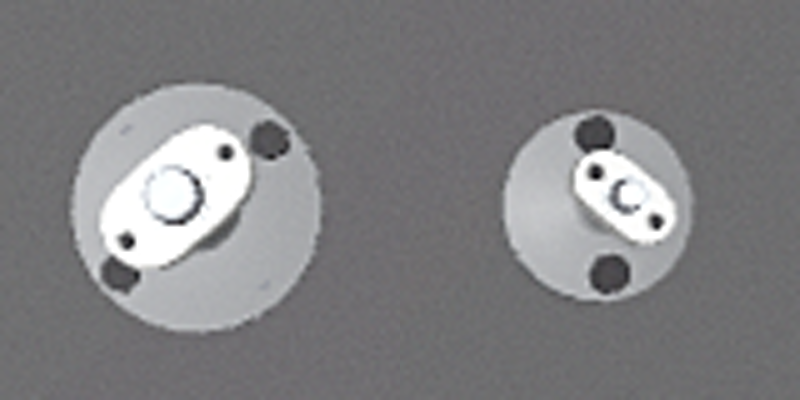

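The gauge's holes at crop (226,152) and (127,241) lie along the bolt line from (270,140) to (122,272). The small gauge looks as it was and the arm is clear, so I hand in.

Run:
```python
from h import *
c=read_camera("top")
P=lambda x,y,z:ray(c,160+(x+.5)/5-.5,150+(y+.5)/5-.5,z)
d=P(226,152,.086)-P(127,241,.086);print(np.degrees(np.arctan2(d[1],d[0])))
print(robot.close_job())
```

```text
-46.313878580171554
the job is handed in; nothing more can be done
None
```

I gripped the larger bare-steel gauge by its flats and turned it about 62° clockwise (0.17 turn). I stopped when the moment rose to about 1.2 N m on the rubber ring, then let go and moved the arm clear. I handed in at about 10 s, and close_job gave no verdict.

**Angle check:** after release, the gauge's length lay at −46.3° in the top view and −46.7° in the wrist view. The bolt line measured before the turn was −46.5°. The smaller gauge was not touched and looked unchanged.

**What disagreed:**
- **First close missed:** the jaws closed to 30 mm above the gauge, around the stud, without touching it. In the images the finger tips stood about 30–35 mm behind the reported TCP. I opened, went lower by eye, and then gripped at 35 mm.
- **Rough bolt check:** a single-bolt estimate in the wrist view, taken just after the retreat, gave −55°. I set it aside because it relied on an assumed head centre and that view's positions were about 5 mm off.
- **Soft spring:** at the end the moment rose about half as fast as the stated 45 N m per rad. I did not find out why.

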